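# Tamp on the spring trainer

## Task

Pick up the wooden-handled coffee tamper (not the black-handled one) by its handle and, holding it upright and centred on the round red sprung plate of the tamp trainer, press it straight down until the plate bottoms out; keep it fully down for a second. Then stand the tamper upright on the round cork coaster, its foot wholly on the cork, setting it down rather than dropping it, and let go.

Things in the scene. Friction and masses are not known exactly. Their poses are not given: they have to be found in the camera images.
- tamper: Upright coffee tamper, 0.3 kg: flat steel foot 58 mm diameter, 22 mm high; thin neck; round brown wooden handle, 32 mm diameter, from 40 to 106 mm (its top) above the underside. Origin: centre of the underside; z up along the handle; yaw does not matter. Nearby stands the wrong one: bigger dark foot (70 mm), black handle, same height.
- plate_top (a point): Centre of the upper face of the trainer's sprung plate: flat red disc, 76 mm diameter, 8 mm thick, on a brass stem over a fixed round grey housing (107 mm diameter, 38 mm high). The face is 60 mm above the counter (z = 0) when up, 46 mm when bottomed out. The point moves with the plate; z is up.
- plate (a joint): How far the sprung plate is pushed down, in m: 0 up, 0.014 bottomed out on the housing. It always stays level. It takes about 4 N to start moving and 11 N to be fully down, more than the tamper's own weight; it springs back up when let go.
- coaster: Round cork coaster, 110 mm diameter, 6 mm thick, fixed to the counter. Origin: centre of its underside on the counter; z is up.
Mind the look-alikes: they are no part of the job. Several things have the shape of the coaster; the one meant has the colours described above.

How it is judged:
On the way:
1. the sprung plate is pressed fully down (more than 12 of its 14 mm) by the foot of the wooden-handled tamper, upright within 10 degrees and within 15 mm of the plate's centre, for half a second (value of joint plate above 0.012 m and horizontal distance between tamper and plate_top below 0.015 m and angle between tamper's own z axis and vertical below 0.175 rad and z of tamper in the frame of plate_top between -0.006 and 0.006 m), for 0.5 s.
At the end, for the whole second after the job is handed in: The wooden-handled tamper stands upright and at rest on the cork coaster, its foot wholly on it (centre within 27 mm of the coaster's centre), released, and the sprung plate is up again with nothing on it (horizontal distance between tamper and coaster below 0.027 m and z of tamper in the frame of coaster between 0.003 and 0.01 m and angle between tamper's own z axis and vertical below 0.12 rad and linear speed of tamper below 0.03 m/s and value of joint plate below 0.004 m); the robot touches nothing.
It fails at once if the tamper is dropped: in free fall more than 30 mm above the counter (height (world z) of tamper above 0.03 m and contact force between tamper and anything else below 0.01 N).
It also fails if it takes over 51 s, if anything falls off the work surface, if the arm or the gripper's body presses on something with over 40 N, if the wrist force passes 120 N, or if a joint passes its speed limit or range.

## Robot

A 7-joint arm with a two-finger parallel gripper is mounted at the origin on the work surface. World frame = base frame: x ahead of the robot, y to its left, z up, the work surface at z = 0. Lengths are in m, angles in rad, forces in N, time in s.
With the tool pointing down it reaches from about 0.425 to 0.975 m from the base axis. Payload 16.7 kg.
Tool frame: the origin (TCP) lies at the very end of the fingers, on their centre line; the grasp point (between the pads) lies 19 mm behind it; z points along the fingers, y is the line along which they close (so a half turn about z gives the same grasp; the last joint's range is limited). The gripper opens to 85 mm and grips with 20 to 120 N. Pads are 22 mm wide; open, the fingers measure 114 mm over their backs; the gripper's body (76 mm by 85 mm) begins 54 mm behind the grasp point. The pads swing forward as they close: fully open they stand 13 mm farther back than shut.
Start: joints at [0.952, 0.426, 0.074, 1.606, -0.034, 1.111, -0.067], TCP at [0.306, -0.602, 0.203] pointing down, gripper open.
Joint ranges: [-2.85, 2.85], [-0.5, 2.14], [-1.23, 1.37], [0.21, 2.46], [-1.02, 4.16], [0.16, 2.05], [-2.73, 2.73]. Speed limits (rad/s): [1.89, 1.89, 2.39, 2.39, 3.01, 3.01, 3.01].

## Interface

Orientations are given as a rotation vector (axis times angle).
In Python, from plant import r gives the robot as it stands.
- The arm moves only by the shell command python3 -m jog 'ROWS'. ROWS is a JSON object of lists of equal length, an entry for each row: "delta_pos": the shift along the tool's x, y, z scaled (see below), a list of three; "roll": the turn about the tool's z scaled (see below); "hand": the closure, from 0 (fully open) to 1 (shut). A call has 1 to 12 rows; each row shifts and turns the commanded pose from where the row before left it, along the tool's axes as they then stand; what a row does not reach is not made up. The controller multiplies each number of a shift by 40 mm and each number of a turn by 0.1 rad. A row lasts 1/12 s, in which the tool goes at most 41.7 mm and 7.16 degrees, less where a joint would pass 70% of its speed; a pose out of reach is approached as far as the arm can. A call with a number of a shift or a turn outside -1 to 1 is refused whole. A call with a gripper value outside its range is refused whole. The fingers move at their own pace and stop on an object; the grip force is fixed at half the most. Time passes only in rows, so rows that do not move let the fingers close. It gives the time, the measured TCP pose, the force, the opening and the grip force at its end, in the units of the state.
- r.observe(): the state, without advancing time (a new reading comes with each control period).
- r.get_image(name): name is "scene" or "side" or "wrist"; returns the picture (480x640x3 uint8, red, green, blue); there is no depth.
- r.camera_info(name): a dict with "K" (3x3 intrinsics, pixels), "R" (3x3) and "t" (3): a world point X has camera coordinates R X + t. Camera axes: x right, y down, z forward; pixel columns grow to the right and rows downward; lengths in m; the calibration is good to about 2 mm. A picture is of the moment at which its call begins: read the wrist's pose just before it. camera_info takes no time and is no camera call; for the wrist camera it gives the pose at the moment of the call.
- r.job_done(): hands the job in; it is judged then, once.
The state is a dict: "t": time; "joint_positions": joint angles; "dq": joint speeds; "joint_efforts": joint torques, N m; "tool_pos": TCP position; "ee_rot": TCP orientation; "wrist_force": force on the tool from outside, world axes, zero at the start; "torque": the same for the moment, N m; "width": opening from 0.0 (shut) to 1.0 (fully open); "gripper_force": force on a finger pad.
Only numpy, scipy, OpenCV 4.12 (cv2) and the standard library are available. Lean on these libraries where they do the work, as an engineer would, in place of code of your own. Each camera call takes 0.05 s, during which the arm holds its last target. There are 200 camera calls.

## Working session

There is one attempt and no reset: what is moved stays moved. The work goes in short steps, Python scripts to look and compute and a shell command to move; the robot and the scene stay as the last step left them, time stands still between calls to the robot, and variables do not carry over. Pictures are saved under pics/ and viewed, at most 10 in all, crops included, and the job is handed in when it is done.

```bash
mkdir -p pics; ls
python3 - <<'E'
from plant import r
import cv2,numpy as np
o=r.observe();print(o)
for n in("scene","side"):
    im=r.get_image(n);cv2.imwrite(f"pics/{n}0.png",im[:,:,::-1])
    c=r.camera_info(n);print(n,np.round(c["K"],1).tolist(),np.round(-np.array(c["R"]).T@c["t"],3),np.round(c["R"],3).tolist())
E
```

```text
pics
{'t': 0.0, 'joint_positions': array([ 0.95148834,  0.42674957,  0.07384772,  1.60658082, -0.03410222,
        1.11080421, -0.0670812 ]), 'dq': array([ 0.00023594, -0.00040464, -0.00200138, -0.00169842, -0.00066831,
       -0.00091195, -0.00094362]), 'joint_efforts': array([ 1.55860596e-05, -9.49854326e+01,  3.76080215e+00, -4.63508427e+01,
        1.91807962e-02,  1.02162705e-02,  1.65247229e-05]), 'tool_pos': array([ 0.30536233, -0.6014945 ,  0.20221036]), 'ee_rot': array([-3.05412882e+00, -7.30904406e-01,  6.09001756e-04]), 'wrist_force': array([-0.43007051, -0.60757269,  0.15899496]), 'torque': array([0.01660615, 0.02852149, 0.01239831]), 'gripper_force': 0.0, 'width': 1.0009089139772624}
scene [[467.0, 0.0, 317.7], [0.0, 467.0, 247.2], [0.0, 0.0, 1.0]] [1.033 0.397 0.704] [[-0.59, 0.808, 0.009], [0.583, 0.433, -0.687], [-0.559, -0.4, -0.726]]
side [[474.8, 0.0, 315.8], [0.0, 474.8, 240.8], [0.0, 0.0, 1.0]] [0.343 0.649 0.532] [[-0.946, -0.323, -0.0], [-0.191, 0.561, -0.806], [0.26, -0.762, -0.593]]
```

View pics/scene0.png

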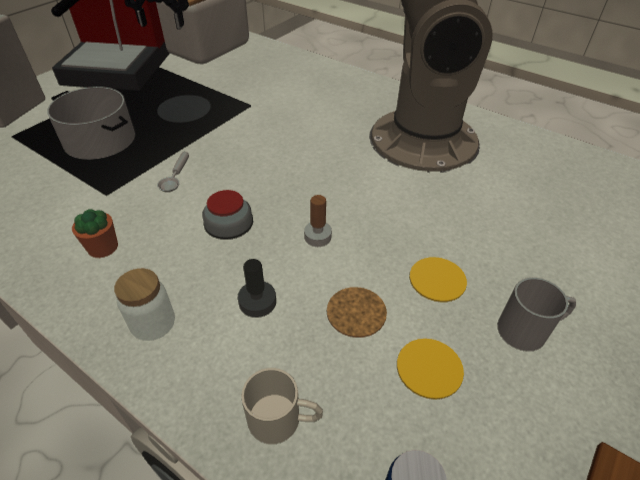

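View pics/side0.png

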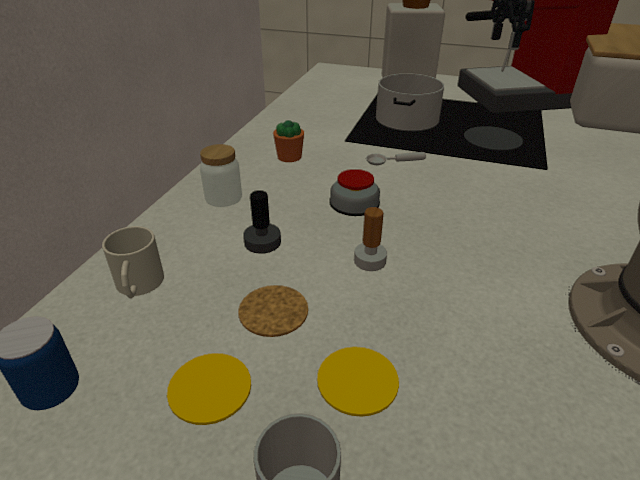

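Scene view: the wooden-handled tamper is at (318,220) and the black-handled look-alike at (257,288). The first fits, with its brown handle and bright steel foot. The brown speckled cork disc is at (357,311); the yellow discs at (438,279) and (430,368) are the wrong colour. The red plate is at (226,202). In the side view they are: tamper (372,240), cork (274,309), plate (355,180).

```bash
cat > h.py <<'E'
import cv2,numpy as np
def ray(c,u,v):
    R=np.array(c["R"]);K=np.array(c["K"]);t=np.array(c["t"]).ravel()
    d=R.T@np.linalg.solve(K,[u,v,1.]);return -R.T@t,d
def plane(c,u,v,z):
    o,d=ray(c,u,v);return o+d*(z-o[2])/d[2]
def blob(im,lo,hi,box):
    h=cv2.cvtColor(im,cv2.COLOR_RGB2HSV);m=cv2.inRange(h,lo,hi)
    if lo[0]==0: m|=cv2.inRange(h,(172,lo[1],lo[2]),(180,hi[1],hi[2]))
    k=np.zeros_like(m);x0,y0,x1,y1=box;k[y0:y1,x0:x1]=m[y0:y1,x0:x1]
    k=cv2.morphologyEx(k,cv2.MORPH_CLOSE,np.ones((5,5)))
    cs,_=cv2.findContours(k,cv2.RETR_EXTERNAL,cv2.CHAIN_APPROX_NONE)
    return max(cs,key=cv2.contourArea)[:,0,:].astype(float)
def circ(c,pts,z):
    P=np.array([plane(c,u,v,z)[:2] for u,v in pts])
    (x,y),(a,b),_=cv2.fitEllipse(P.astype(np.float32)*1000);return np.round([x,y,a,b],1)
E
python3 - <<'E'
from plant import r
from h import *
B={"scene":dict(plate=(195,180,260,235),cork=(320,280,395,345),handle=(305,185,335,235)),
   "side":dict(plate=(325,165,390,215),cork=(230,275,315,345),handle=(355,200,390,255))}
for n in B:
    im=cv2.imread(f"pics/{n}0.png")[:,:,::-1].copy();c=r.camera_info(n)
    p=blob(im,(0,120,60),(5,255,255),B[n]["plate"]);print(n,"plate",circ(c,p,.06),len(p))
    p=blob(im,(5,70,40),(22,255,255),B[n]["cork"]);print("cork",circ(c,p,.006),len(p))
    p=blob(im,(3,100,30),(20,255,255),B[n]["handle"]);
    print("handle",p.min(0),p.max(0))
    # foot: bright low-sat pixels; handle axis ends via mid of extreme rows
    for z,v in((.106,p[:,1].min()),(.04,p[:,1].max())):
        pass
    (cx,cy),_,_=cv2.minAreaRect(p.astype(np.float32));print("handle mid (z~.073)",cx,cy,plane(c,cx,cy,.073).round(4))
    im2=cv2.resize(im[170:350,190:400] if n=="scene" else im[160:350,220:410],None,fx=3 if n=="scene" else 2,fy=3 if n=="scene" else 2,interpolation=cv2.INTER_CUBIC)
    if n=="scene": cv2.imwrite("pics/crop.png",im2[:,:,::-1])
E
```

```text
scene plate [ 548.9 -189.4   73.3   78.3] 88
cork [583.  162.6 108.1 110.2] 155
handle [311. 195.] [325. 227.]
handle mid (z~.073) 318.0 211.0 [ 0.4666 -0.0092  0.073 ]
side plate [ 543.2 -185.3   72.5   81.7] 85
cork [579.2 164.4 108.1 112.4] 173
handle [363. 207.] [382. 247.]
handle mid (z~.073) 372.5650634765625 227.00282287597656 [ 0.4661 -0.0097  0.073 ]
```

View pics/crop.png

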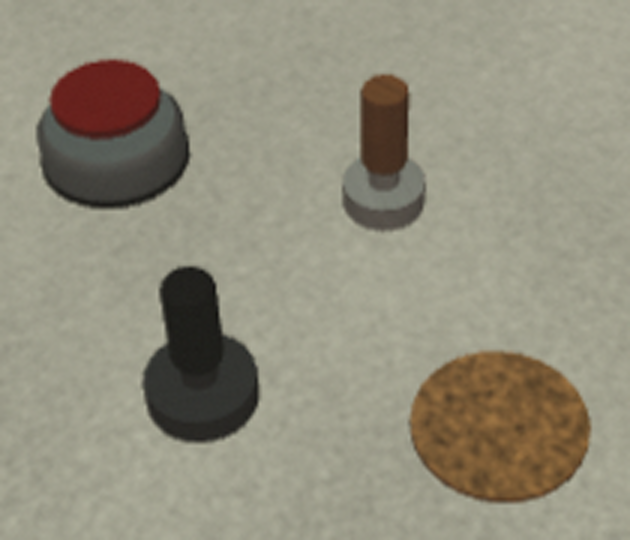

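The crop confirms the wooden-handled tamper, the cork coaster and the red plate. Both views put the tamper at (0.466, -0.010), the plate near (0.545, -0.188) and the cork near (0.581, 0.163). The diameters match what's given. Next I move toward the tamper.

```bash
cat > go.py <<'E'
import sys
from plant import r
from h import *
from scipy.spatial.transform import Rotation as Ro
o=r.observe();R=Ro.from_rotvec(o["ee_rot"])
if len(sys.argv)>3:
    print("units",(R.inv().apply(np.array(list(map(float,sys.argv[1:4])))-o["tool_pos"])/.04).round(3))
print("t",round(o["t"],2),"pos",o["tool_pos"].round(4),"zaxis",R.as_matrix()[:,2].round(3),"y",R.as_matrix()[:,1].round(3),"F",np.round(o["wrist_force"],1),"w",round(o["width"],3),"g",round(o["gripper_force"],1))
E
python3 -m jog '{"delta_pos":[[0.3,-0.33,0],[0.65,-0.72,0],[0.65,-0.72,0],[0.65,-0.72,0],[0.65,-0.72,0],[0.65,-0.72,0],[0.65,-0.72,0],[0.65,-0.72,0],[0.65,-0.72,0],[0.65,-0.72,0],[0.65,-0.72,0],[0.65,-0.72,0]],"roll":[0,0,0,0,0,0,0,0,0,0,0,0],"hand":[0,0,0,0,0,0,0,0,0,0,0,0]}'
python3 go.py 0.4664 -0.0095 0.2
```

```text
t: 1.1
tool_pos: [0.4218, -0.1709, 0.2029]
ee_rot: [3.055, 0.731, -0.0]
wrist_force: [1.3, -0.1, 0.3]
width: 0.998
gripper_force: 0.0
units [ 2.821 -3.093  0.073]
t 1.1 pos [ 0.4218 -0.1709  0.2029] zaxis [ 0. -0. -1.] y [ 0.453 -0.892  0.   ] F [ 1.3 -0.1  0.3] w 0.998 g 0.0
```

```bash
python3 -m jog '{"delta_pos":[[0.6,-0.66,0],[0.55,-0.6,0],[0.5,-0.5,0],[0.4,-0.4,0],[0,0,0],[0,0,0],[0,0,0]],"roll":[0,0,0,0,0,0,0],"hand":[0,0,0,0,0,0,0]}' >/dev/null
python3 go.py 0.4664 -0.0095 0.2
python3 - <<'E'
from plant import r
from h import *
c=r.camera_info("wrist");im=r.get_image("wrist");cv2.imwrite("pics/w1.png",im[:,:,::-1])
p=blob(im,(3,100,30),(20,255,255),(0,0,640,480));print(cv2.boundingRect(p.astype(np.int32)))
np.savez("w1",K=c["K"],R=c["R"],t=c["t"])
E
```

```text
units [ 0.802 -0.983  0.068]
t 1.68 pos [ 0.4556 -0.0591  0.2027] zaxis [-0.001 -0.    -1.   ] y [ 0.452 -0.892 -0.   ] F [-0.2 -0.1 -0.1] w 1.0 g 0.0
(481, 126, 105, 101)
```

View pics/w1.png

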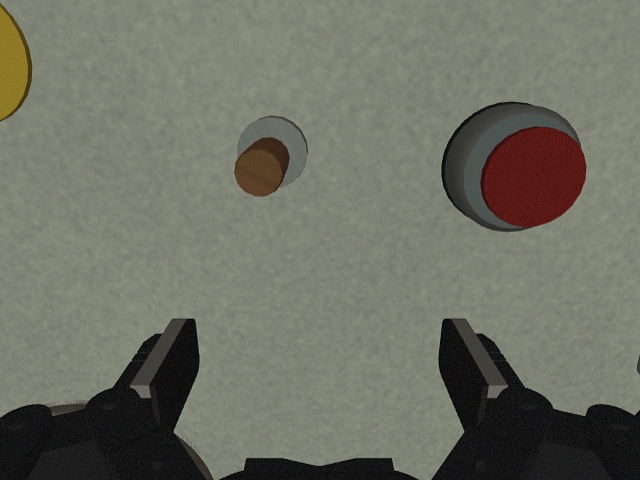

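The wrist view shows the wooden handle's top at (261,171) over its steel foot at (272,151), and the plate at (534,177). I use these to refine both positions.

```bash
python3 - <<'E'
from h import *
c=np.load("w1.npz");im=cv2.imread("pics/w1.png")[:,:,::-1].copy()
p=blob(im,(0,120,60),(5,255,255),(440,90,620,250));print("plate",circ(c,p,.06))
print("top",plane(c,261,171,.106).round(4),"foot",plane(c,272.5,152,.022).round(4))
for d in(-26,26):print(plane(c,261+d,171,.106).round(4))
E
python3 go.py 0.4664 -0.0095 0.2
```

```text
plate [ 546.5 -194.2   74.2   75.5]
top [ 0.4698 -0.0124  0.106 ] foot [ 0.4688 -0.0114  0.022 ]
[0.4624 0.0023 0.106 ]
[ 0.4773 -0.027   0.106 ]
units [ 0.806 -0.991  0.069]
t 1.73 pos [ 0.4555 -0.0594  0.2028] zaxis [-0. -0. -1.] y [ 0.452 -0.892 -0.   ] F [-1.  -0.3  0.6] w 0.999 g 0.0
```

```bash
python3 -m jog '{"delta_pos":[[0.41,-0.465,0],[0.41,-0.465,0],[0,0,0],[0,0,0.6],[0,0,0.6],[0,0,0.6],[0,0,0.6],[0,0,0.4],[0,0,0],[0,0,0]],"roll":[0,0,0,0,0,0,0,0,0,0],"hand":[0,0,0,0,0,0,0,0,0,0]}' >/dev/null
python3 go.py 0.468 -0.011 0.057
python3 - <<'E'
from plant import r
from h import *
im=r.get_image("wrist");cv2.imwrite("pics/w2.png",im[:,:,::-1])
E
```

```text
units [ 0.009 -0.003  0.843]
t 2.57 pos [ 0.4678 -0.0113  0.0907] zaxis [-0.002 -0.    -1.   ] y [ 0.452 -0.892 -0.001] F [0.3 0.9 1.1] w 1.0 g 0.0
```

View pics/w2.png

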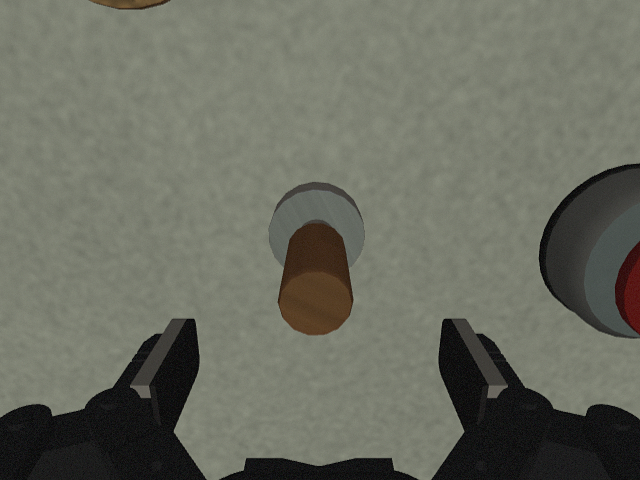

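The handle is centred between the fingers, with its top at (316,300) and the finger midline at column 319. I descend and close.

```bash
python3 -m jog '{"delta_pos":[[0,0,0.42],[0,0,0.42],[0,0,0],[0,0,0],[0,0,0],[0,0,0],[0,0,0],[0,0,0],[0,0,0],[0,0,0],[0,0,0]],"roll":[0,0,0,0,0,0,0,0,0,0,0],"hand":[0,0,0,1,1,1,1,1,1,1,1]}' >/dev/null
python3 go.py 0.468 -0.011 0.057
python3 -m jog '{"delta_pos":[[0,0,0],[0,0,0],[0,0,0],[0,0,0]],"roll":[0,0,0,0],"hand":[1,1,1,1]}' >/dev/null
python3 go.py 0.546 -0.191 0.157
```

```text
units [-0.032  0.006  0.034]
t 3.53 pos [ 0.4691 -0.0102  0.0584] zaxis [ 0.002  0.    -1.   ] y [ 0.453 -0.892  0.001] F [-2.6  2.2 13. ] w 0.355 g 58.3
units [-0.328  4.902 -2.463]
t 3.87 pos [ 0.4691 -0.0102  0.0584] zaxis [ 0.002  0.    -1.   ] y [ 0.453 -0.892  0.001] F [-3.2  2.4 12.6] w 0.355 g 58.3
```

```bash
python3 -m jog '{"delta_pos":[[0,0,-0.2],[0,0,-0.4],[0,0,-0.6],[0,0,-0.6],[0,0,-0.4],[0,0,-0.2],[0,0,0]],"roll":[0,0,0,0,0,0,0],"hand":[1,1,1,1,1,1,1]}' >/dev/null
python3 go.py 0.546 -0.191 0.157
python3 -m jog '{"delta_pos":[[-0.03,0.3,0],[-0.03,0.5,0],[-0.04,0.6,0],[-0.05,0.7,0],[-0.05,0.7,0],[-0.04,0.7,0],[-0.04,0.6,0],[-0.03,0.4,0],[-0.02,0.3,0],[0,0.1,0],[0,0,0],[0,0,0]],"roll":[0,0,0,0,0,0,0,0,0,0,0,0],"hand":[1,1,1,1,1,1,1,1,1,1,1,1]}' >/dev/null
python3 go.py 0.546 -0.191 0.157
python3 - <<'E'
from plant import r
from h import *
a=r.get_image("scene");b=r.get_image("side")
np.save("s3.npy",np.stack([a,b]))
z=lambda i,x,y:cv2.resize(i[y:y+150,x:x+150],(400,400),interpolation=cv2.INTER_CUBIC)
cv2.imwrite("pics/press.png",np.hstack([z(a,150,110),z(b,280,90)])[:,:,::-1])
E
```

```text
units [-0.326  4.892 -0.041]
t 4.45 pos [ 0.4691 -0.0106  0.1551] zaxis [ 0.003 -0.    -1.   ] y [ 0.452 -0.892  0.001] F [ 0.  -0.3 -3.4] w 0.351 g 59.9
units [ 0.013  0.031 -0.1  ]
t 5.45 pos [ 0.545  -0.1901  0.153 ] zaxis [-0.001  0.001 -1.   ] y [ 0.453 -0.891 -0.001] F [-0.6  0.4 -3.3] w 0.352 g 59.9
```

View pics/press.png

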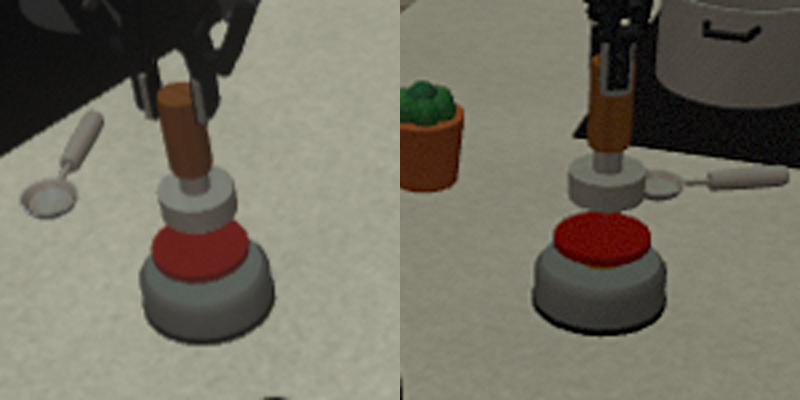

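Run:
```python
from plant import r
from h import *
for n,u,v in(("scene",224.25,182.4),("side",357.6,154.9)):print(plane(r.camera_info(n),u,v,.1166).round(4))
```

```text
[ 0.5488 -0.1804  0.1166]
[ 0.5395 -0.1799  0.1166]
```

```bash
python3 -m jog '{"delta_pos":[[0.01,0.03,0.2],[0,0,0.3],[0,0,0.3],[0,0,0.15],[0,0,0.1],[0,0,0.1],[0,0,0.05],[0,0,0],[0,0,0]],"roll":[0,0,0,0,0,0,0,0,0],"hand":[1,1,1,1,1,1,1,1,1]}' >/dev/null
python3 go.py 0.546 -0.191 0.1044
python3 -m jog '{"delta_pos":[[0,0,0.03],[0,0,0.03],[0,0,0],[0,0,0]],"roll":[0,0,0,0],"hand":[1,1,1,1]}' >/dev/null
python3 go.py 0.546 -0.191 0.1044
```

```text
units [ 0.002 -0.019  0.026]
t 6.3 pos [ 0.5463 -0.1917  0.1055] zaxis [-0.  0. -1.] y [ 0.453 -0.892 -0.   ] F [-2.   2.1  8.4] w 0.346 g 61.0
units [-0.01  -0.024 -0.002]
t 6.63 pos [ 0.5468 -0.1917  0.1043] zaxis [ 0.001  0.    -1.   ] y [ 0.453 -0.892  0.001] F [-5.9  4.8 22.9] w 0.349 g 62.6
```

The force rose from 8 N to 23 N over about 1 mm, so the plate has bottomed out. I hold it down and check.

```bash
python3 -m jog '{"delta_pos":[[0,0,0],[0,0,0],[0,0,0],[0,0,0],[0,0,0],[0,0,0],[0,0,0],[0,0,0],[0,0,0],[0,0,0],[0,0,0],[0,0,0]],"roll":[0,0,0,0,0,0,0,0,0,0,0,0],"hand":[1,1,1,1,1,1,1,1,1,1,1,1]}' >/dev/null
python3 go.py 0.546 -0.191 0.1044
python3 - <<'E'
from plant import r
from h import *
a=r.get_image("scene");b=r.get_image("side")
z=lambda i,x,y:cv2.resize(i[y:y+100,x:x+100],(400,400),interpolation=cv2.INTER_CUBIC)
cv2.imwrite("pics/press2.png",np.hstack([z(a,175,140),z(b,305,120)])[:,:,::-1])
E
```

```text
units [-0.01  -0.023 -0.003]
t 7.63 pos [ 0.5468 -0.1916  0.1043] zaxis [ 0.001  0.    -1.   ] y [ 0.453 -0.892  0.   ] F [-6.6  5.1 23.1] w 0.346 g 62.6
```

View pics/press2.png

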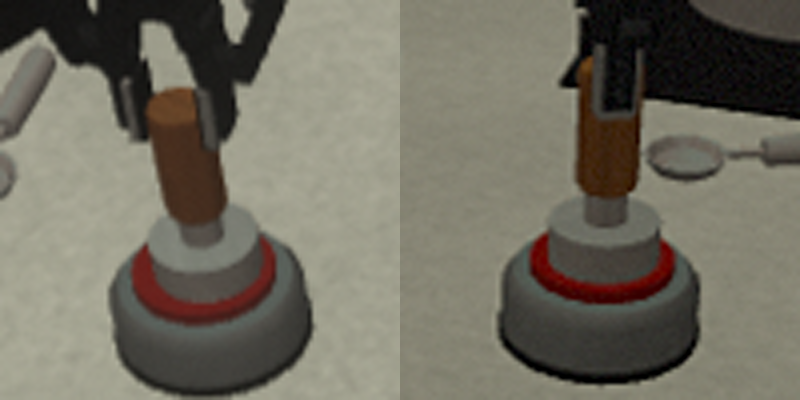

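The plate is fully down, with a thin and nearly even red ring showing around the upright foot. I lift clear of the black tamper and carry across to the cork.

```bash
python3 -m jog '{"delta_pos":[[0,0,-0.1],[0,0,-0.1],[0,0,-0.2],[0,0,-0.3],[0,0,-0.5],[0,0,-0.6],[0,0,-0.5],[0,0,-0.3],[0,0,-0.1],[0,0,0]],"roll":[0,0,0,0,0,0,0,0,0,0],"hand":[1,1,1,1,1,1,1,1,1,1]}' >/dev/null
python3 go.py 0.581 0.163 0.2084
```

```text
units [ 4.791 -7.53   0.078]
t 8.57 pos [ 0.5464 -0.1923  0.2116] zaxis [ 0.001 -0.    -1.   ] y [ 0.453 -0.892  0.001] F [-0.4  0.  -2.8] w 0.351 g 60.0
```

```bash
python3 -m jog '{"delta_pos":[[0.16,-0.25,0],[0.32,-0.5,0],[0.48,-0.75,0],[0.5,-0.8,0],[0.5,-0.8,0],[0.5,-0.8,0],[0.5,-0.8,0],[0.5,-0.8,0],[0.5,-0.8,0],[0.4,-0.6,0],[0.25,-0.4,0],[0.1,-0.15,0]],"roll":[0,0,0,0,0,0,0,0,0,0,0,0],"hand":[1,1,1,1,1,1,1,1,1,1,1,1]}' >/dev/null
python3 -m jog '{"delta_pos":[[0,0,0],[0,0,0],[0,0,0]],"roll":[0,0,0],"hand":[1,1,1]}' >/dev/null
python3 go.py 0.581 0.163 0.0644
```

```text
units [ 0.113 -0.106  3.648]
t 9.82 pos [0.579  0.1573 0.2103] zaxis [-0.001 -0.001 -1.   ] y [ 0.451 -0.892  0.   ] F [-0.1  0.  -2.8] w 0.352 g 60.0
```

```bash
python3 -m jog '{"delta_pos":[[0.06,-0.05,0.2],[0.05,-0.05,0.4],[0,0,0.6],[0,0,0.6],[0,0,0.6],[0,0,0.45],[0,0,0.3],[0,0,0.15],[0,0,0],[0,0,0]],"roll":[0,0,0,0,0,0,0,0,0,0],"hand":[1,1,1,1,1,1,1,1,1,1]}' >/dev/null
python3 go.py 0.581 0.163 0.0644
python3 - <<'E'
from plant import r
from h import *
a=r.get_image("scene");b=r.get_image("side")
z=lambda i,x,y:cv2.resize(i[y:y+130,x:x+130],(400,400),interpolation=cv2.INTER_CUBIC)
cv2.imwrite("pics/place.png",np.hstack([z(a,290,230),z(b,210,220)])[:,:,::-1])
E
```

```text
units [-0.033  0.021  0.377]
t 10.65 pos [0.5818 0.1644 0.0795] zaxis [ 0.001  0.    -1.   ] y [ 0.452 -0.892  0.   ] F [-0.4  0.6 -2.3] w 0.347 g 60.0
```

View pics/place.png

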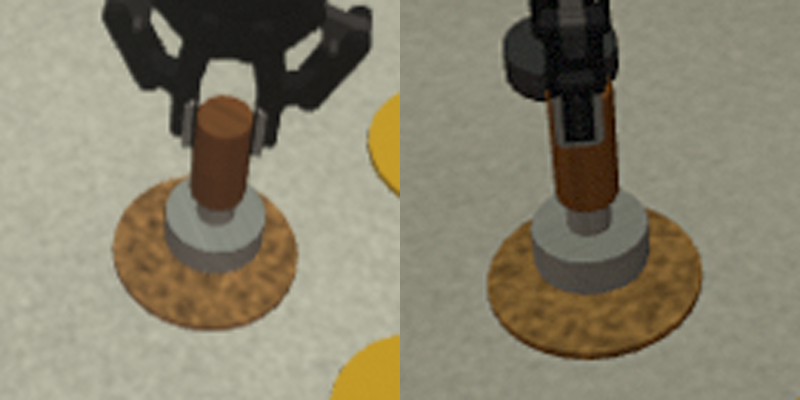

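The foot is over the cork, centred in both views and about 15 mm above it. I set it down gently.

```bash
python3 -m jog '{"delta_pos":[[0,0,0.1],[0,0,0.1],[0,0,0.08],[0,0,0.05],[0,0,0.03],[0,0,0],[0,0,0],[0,0,0]],"roll":[0,0,0,0,0,0,0,0],"hand":[1,1,1,1,1,1,1,1]}' >/dev/null
python3 go.py 0.581 0.163 0.0644
```

```text
units [-0.025  0.031  0.005]
t 11.42 pos [0.5813 0.1645 0.0646] zaxis [-0.  0. -1.] y [ 0.453 -0.892 -0.   ] F [-0.3  1.3 -0.1] w 0.346 g 60.2
```

The force went from -2.8 to -0.1 N, so the foot is in contact. I add a slight preload and release.

```bash
python3 -m jog '{"delta_pos":[[0,0,0.02],[0,0,0],[0,0,0],[0,0,0],[0,0,0],[0,0,0],[0,0,0],[0,0,0],[0,0,0],[0,0,0]],"roll":[0,0,0,0,0,0,0,0,0,0],"hand":[1,1,0.5,0.4,0.3,0.2,0.1,0,0,0]}' >/dev/null
python3 go.py 0.581 0.163 0.2
python3 -m jog '{"delta_pos":[[0,0,-0.1],[0,0,-0.3],[0,0,-0.6],[0,0,-0.8],[0,0,-0.8],[0,0,-0.8],[0,0,-0.5],[0,0,-0.2],[0,0,0],[0,0,0]],"roll":[0,0,0,0,0,0,0,0,0,0],"hand":[0,0,0,0,0,0,0,0,0,0]}' >/dev/null
python3 go.py 0.581 0.163 0.2
python3 - <<'E'
from plant import r
from h import *
a=r.get_image("scene");b=r.get_image("side")
z=lambda i,x,y,s:cv2.resize(i[y:y+s,x:x+s],(400,400),interpolation=cv2.INTER_CUBIC)
cv2.imwrite("pics/fin.png",np.hstack([z(a,190,160,210),z(b,210,150,180)])[:,:,::-1])
E
```

```text
units [-0.024  0.027 -3.407]
t 12.25 pos [0.5814 0.1644 0.0637] zaxis [-0.  0. -1.] y [ 0.453 -0.892 -0.   ] F [1.3 0.8 0.7] w 0.997 g 0.0
units [-0.018  0.026  0.693]
t 13.08 pos [0.5812 0.1642 0.2277] zaxis [ 0. -0. -1.] y [ 0.453 -0.892  0.   ] F [ 0.5  0.4 -1.4] w 0.998 g 0.0
```

View pics/fin.png

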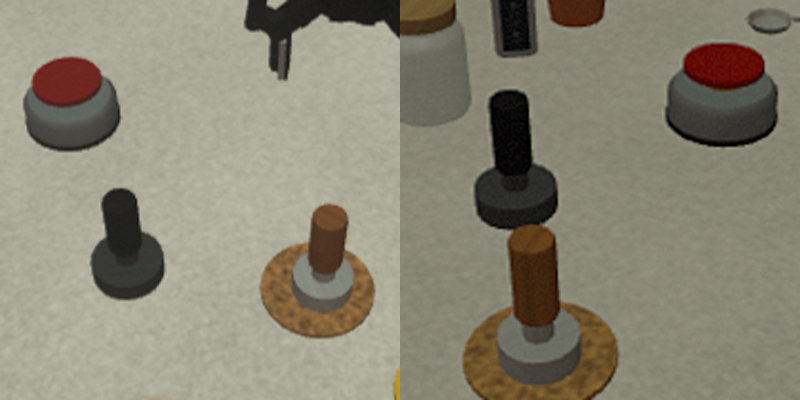

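The tamper stands upright and centred on the cork, the plate is back up and the gripper is clear. I'm handing the job in.

```bash
python3 -c "
from plant import r
print(r.job_done())"
```

```text
the job is handed in; nothing more can be done
None
```

I pressed the trainer plate fully down with the wooden-handled tamper, held it for over a second, then stood the tamper upright and released on the cork coaster; I handed the job in at about 13 s, and no verdict came back.

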